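# Free the finishing machine's hood and hold it under its balance point

## Robot

A 6-joint arm with a two-finger parallel gripper is mounted at the origin on the work surface. World frame = base frame: x ahead of the robot, y to its left, z up, the work surface at z = 0. Lengths are in mm, angles in rad, forces in N, time in s.
With the tool pointing down it reaches from about 275 to 850 mm from the base axis. Payload 5.2 kg.
Tool frame: the origin (TCP) lies midway between the tips of the shut fingers; the grasp point (between the pads) lies 19 mm behind it (manip.grip_depth is the distance from the TCP to the grasp point, in mm); z points along the fingers, y is the line along which they close (so a half turn about z gives the same grasp; the last joint's range is limited). The gripper opens to 85 mm and grips with 20 to 120 N. Pads are 22 mm wide; open, the fingers measure 114 mm over their backs; the gripper's body (76 mm by 85 mm) begins 54 mm behind the grasp point. The pads swing forward as they close: fully open they stand 13 mm farther back than shut.
Start: joints at [1.058, 0.259, 1.535, -0, 1.348, -0.203], TCP at [167.656, 523.829, 231.31] pointing down, gripper open.
Joint ranges: [-3.14, 3.14], [-0.91, 2.08], [0.19, 2.58], [-1.22, 4.36], [0.22, 2.71], [-3.12, 3.12]. Speed limits (rad/s): [2.57, 2.57, 3.14, 3.14, 3.14, 3.14].

## Interface

Orientations are given as a unit quaternion [x, y, z, w].
In Python, from station import manip, imaging gives the robot as it stands.
- The arm moves only by the tool play_rows, never from a script. Its argument "increments" is a list of rows, each an object with "dp": the shift along the tool's x, y, z in m, a list of three; "rotation": the turn, a rotation vector about the tool's x, y, z in rad, a list of three; "claw": the finger opening in m, from 0 to 0.0854. A call has exactly 8 rows; each row shifts and turns the commanded pose from where the row before left it, along the tool's axes as they then stand; what a row does not reach is not made up. A row lasts 1/12 s, in which the tool goes at most 41.7 mm and 7.16 degrees, less where a joint would pass 70% of its speed; a pose out of reach is approached as far as the arm can. A call is refused whole if a number of a shift passes 0.0417 or a number of a turn 0.125, either way. A call with a gripper value outside its range is refused whole. The fingers move at their own pace and stop on an object; "squeeze" is the grip in N (left out, the last holds). Time passes only in rows, so rows that do not move let the fingers close, or fill a call up. It gives the time, the measured TCP pose, the force, the opening and the grip force at its end, in the units of the state.
- manip.read_state(): the state, without advancing time (a new reading comes with each control period).
- imaging.grab_frame(name): name is "scene" or "top" or "wrist"; returns the picture (420x560x3 uint8, blue, green, red); there is no depth.
- imaging.camera_params(name): a dict with "fx", "fy", "cx", "cy" (pixels), "rvec" (rotation vector, rad) and "tvec" (3), from world to camera coordinates, as OpenCV has them; the wrist camera has in their place "hand_eye" (4x4, takes a point from camera to tool coordinates, whose origin is the TCP and whose axes are the flange's). Camera axes: x right, y down, z forward; pixel columns grow to the right and rows downward; lengths in mm; the calibration is good to about 2 mm. A picture is of the moment at which its call begins: read the wrist's pose just before it. camera_params takes no time and is no camera call.
- manip.sign_off(): hands the job in; it is judged then, once.
The state is a dict: "t": time; "joints": joint angles; "qvel": joint speeds; "joint_efforts": joint torques, N m; "position": TCP position; "tool_rot": TCP orientation; "force": force on the tool from outside, world axes, zero at the start; "moment": the same for the moment, N m; "gripper_width": finger opening in mm; "grip_force": force on a finger pad.
Only numpy, scipy, OpenCV 4.12 (cv2) and the standard library are available. Lean on these libraries where they do the work, as an engineer would, in place of code of your own. Each camera call takes 0.05 s, during which the arm holds its last target. There are 200 camera calls.

## Task

Undo both captive knobs of the burr finishing machine by turning each anticlockwise to its end stop, with the hood still down. Then raise the sprung hood by its pull bar a good 10 degrees past its balance point, without letting it fly up to its open stop or slam, ease it back and finish while still holding it with the fingers just below the balance point (5 to 13 degrees under it), so that the fitter can set the spring. Leave the loose mill parts and the screwdriver around it alone.

Things in the scene. Friction and masses are not known exactly. Their poses are not given: they have to be found in the camera images.
- machine: grey finishing machine fixed to the bench: an open tub with a solid block at each side, 190 (x) x 382 (y) x 98 tall; origin at the centre of its underside, x axis pointing away from the robot side (front face at x -95), y to the left, z up. It stands at a different place and yaw each time
- knob_left (a joint): turn of the left captive knob: 0 = toe fully over the hood's edge, grows anticlockwise seen from above, end stop (toe clear) at 1.45 rad; starts between 0 and 0.3; undone fully home means at least 1.35. It stays where it is left (friction about 0.08 N m)
- knob_left_grip (a point): centre of the left knob's black bar grip, on the turning axis, 138 above the bench (+y side of the machine). Grip 42 long (point x), 16 wide (point y), 32 tall (16 above and below). Site turns with the knob. Below it a steel toe, 14 wide, top 113 above the bench, reaches 45 from the axis: at 0 along the machine's -y, over the hood; at the end stop along its +x
- knob_right (a joint): turn of the right captive knob: 0 = toe fully over the hood's edge, grows anticlockwise seen from above, end stop (toe clear) at 1.45 rad; starts between 0 and 0.3; undone fully home means at least 1.35. It stays where it is left (friction about 0.08 N m)
- knob_right_grip (a point): centre of the right knob's black bar grip, on the turning axis, 138 above the bench (-y side of the machine). Grip 42 long (point x), 16 wide (point y), 32 tall (16 above and below). Site turns with the knob. Below it a steel toe, 14 wide, top 113 above the bench, reaches 45 from the axis: at 0 along the machine's +y, over the hood; at the end stop along its -x
- hood (a joint): hood angle, 0 = shut (level), grows as its front rises, open stop 1.45 rad. A spring carries part of the 2.4 kg plate; balance point at 0.95 rad (54 degrees): below it the hood falls shut, above it the spring throws it open. At the bar: 3.5 N to lift from shut, none at balance, about 1 N 0.15 rad either side. A brass pin on the quarter dial at the hinge's right end marks the balance angle
- hood_bar (a point): centre of the hood's round steel pull bar: 14 diameter, 140 long (point y), 50 ahead of the hood's front edge on two arms (free length between them 116); gap to the machine's front face 38, so a finger fits each side from above. Shut, it is 100 above the bench. It rides an arc of radius 220 about the hinge; point x points to the hinge. The bar can turn between fingers kept pointing down
- hood_hinge (a point): middle of the hood's hinge axis, 80 behind the machine's origin (machine +x) and 100 above the bench; y axis along the hinge. The hood is an 8 thick plate, 170 x 236, mid-plane through the hinge axis. It is held down by the knobs' toes until both are undone
- mill_body: gloss black turned pepper-mill body, standing, 150 tall, 68 across; origin at the centre of its foot; a bystander
- mill_head: gloss black turned mill head, 60 tall, 60 across; origin at the centre of its underside; a bystander
- burr_ring: metal burr ring, 38 across, 18 tall, lying on the rear of the machine's left side block; origin at the centre of its underside; a bystander
- burr_cone: cone-shaped metal burr, 32 across, 21 tall, on the rear of the machine's right side block; origin at the centre of its underside; a bystander
- burr_ring_b: grey burr ring, 42 across, 20 tall, on the bench close by the machine's left side; origin at the centre of its underside; a bystander
- driver: screwdriver with a black handle lying on the bench; a bystander

How it is judged:
By the outcome, as a careful person would: the job done as asked, in the order asked, and still so for the second after the job is handed in, while the arm keeps its last pose, push and grip.
It also fails if it takes over 64 s, if anything falls off the work surface, if the arm or the gripper's body presses on something with over 40 N, if the wrist force passes 120 N, or if a joint passes its speed limit or range.

## Working session

There is one attempt and no reset: what is moved stays moved. The work goes in short steps, Python scripts to look and compute and a tool call to move; the robot and the scene stay as the last step left them, time stands still between calls to the robot, and variables do not carry over. Pictures are saved under pics/ and viewed, at most 10 in all, crops included, and the job is handed in when it is done.

Besides the shell and the picture viewer there is one more tool, called after ">>>" in YAML: its name, and indented under it one key for each argument. play_rows: Moves the arm, as the interface text tells. Its arguments: {"type":"object","properties":{"increments":{"type":"array","items":{"type":"object","properties":{"dp":{"type":"array","items":{"type":"number"}},"rotation":{"type":"array","items":{"type":"number"}},"claw":{"type":"number"}}}},"squeeze":{"type":"number"}},"required":["increments"]}

```bash
mkdir -p pics; ls; python3 - <<'E'
from station import manip, imaging
import cv2,numpy as np
s=manip.read_state();print(s['t'],s['position'],s['tool_rot'],s['joints'])
for n in ("scene","top"):
    cv2.imwrite(f"pics/{n}0.png",cv2.resize(imaging.grab_frame(n),(800,600),interpolation=cv2.INTER_CUBIC)); print(n,imaging.camera_params(n))
print(imaging.camera_params("wrist"))
E
```

```text
pics
0.0 [167.38698049 523.34092697 230.46646696] [ 1.54279406e-01  9.88026809e-01 -8.81176452e-04 -3.36915688e-04] [ 1.05818088e+00  2.59353024e-01  1.53609020e+00  1.44695139e-05
  1.34803615e+00 -2.02822350e-01]
scene {'fx': 437.13538937367673, 'fy': 437.13538937367673, 'cx': 283.97017785157175, 'cy': 212.20599729268125, 'rvec': array([ 2.32817848,  0.71999651, -0.25490446]), 'tvec': array([-474.08286341, -138.76254067, 1306.69122304])}
top {'fx': 449.0070071653056, 'fy': 449.0070071653056, 'cx': 278.00156485525434, 'cy': 213.58915417443365, 'rvec': array([ 2.16895889, -2.16807388,  0.14173767]), 'tvec': array([  10.37473511,  571.37918628, 1222.06668055])}
{'fx': 318.3973619140742, 'fy': 318.3973619140742, 'cx': 285.7665032163416, 'cy': 210.5522206101186, 'hand_eye': array([[ 1.35455413e-03, -9.59799772e-01, -2.80682317e-01,
         7.16200313e+01],
       [ 9.99998882e-01,  1.12247257e-03,  9.87606579e-04,
         1.47292737e+00],
       [-6.32846369e-04, -2.80683341e-01,  9.59800220e-01,
        -1.42412379e+02],
       [ 0.00000000e+00,  0.00000000e+00,  0.00000000e+00,
         1.00000000e+00]])}
```

View pics/scene0.png

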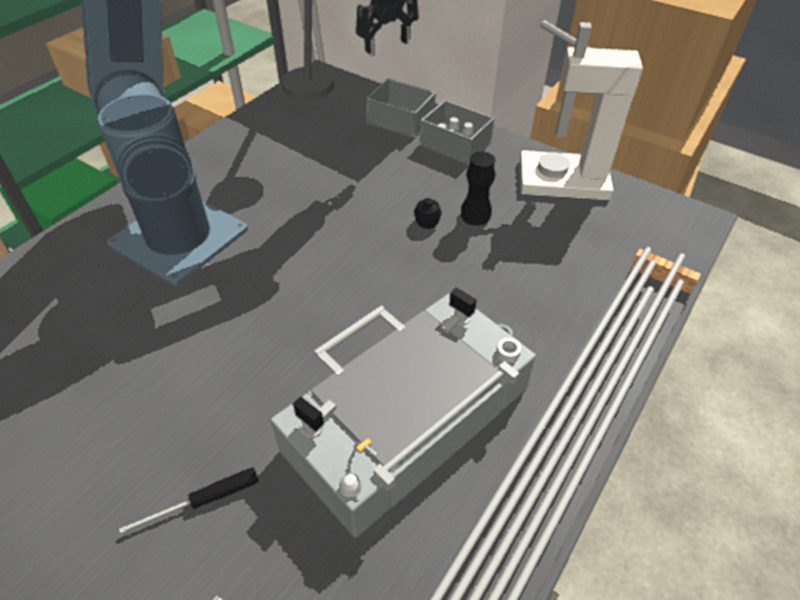

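View pics/top0.png

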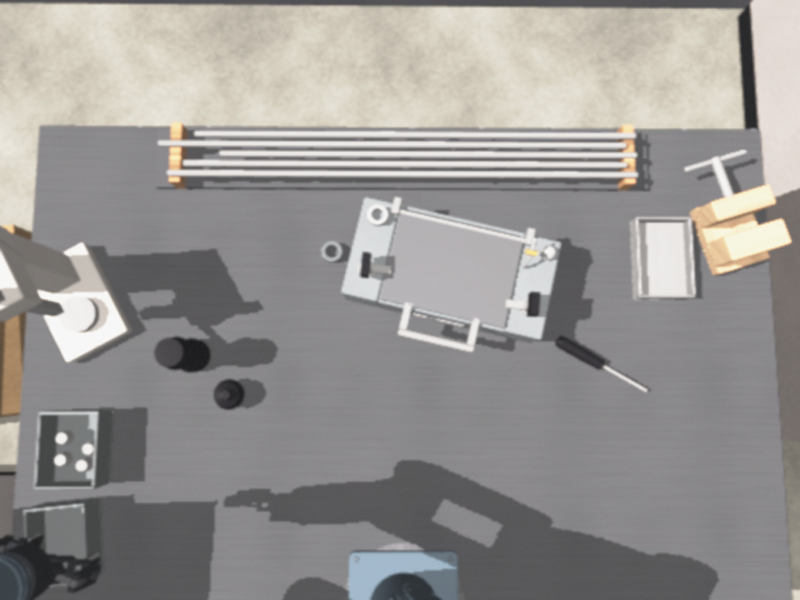

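The two views show the machine with its bar toward the robot: in the top view (800 px) the knobs are near (367,264) and (533,303), and the bar runs from (401,333) to (473,347). I'll enlarge for accuracy.

```bash
python3 - <<'E'
import cv2
from station import imaging
f=imaging.grab_frame("top"); c=f[130:250,230:400]
cv2.imwrite("pics/crop.png",cv2.resize(c,None,fx=4.7,fy=4.7,interpolation=cv2.INTER_CUBIC))
E
```

```text
(no output)
```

View pics/crop.png

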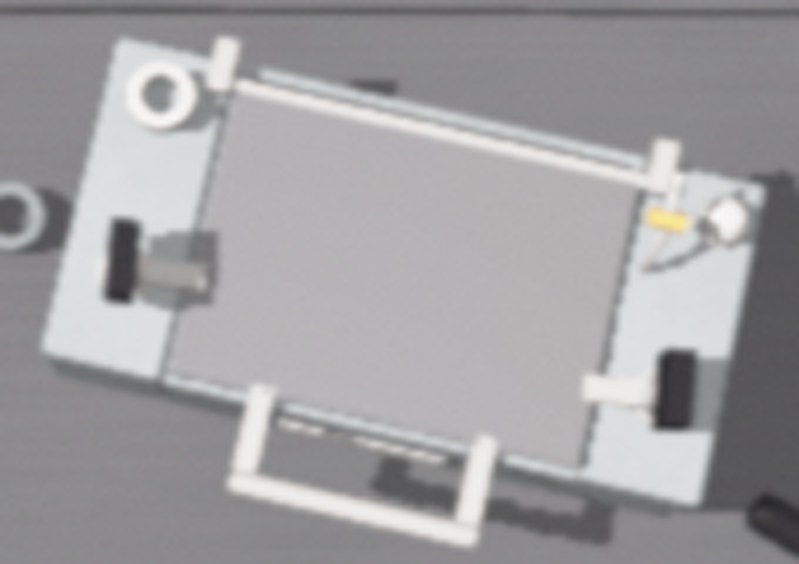

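The crop shows both toes over the hood edge. Left knob centre (122,258) and right (676,390), with block corners at (42,351), (118,40), (765,186) and (700,505), and bar ends at (231,484) and (474,540). The left toe is turned about 4° and the right about 11°.

```bash
cat > h.py <<'E'
import numpy as np, cv2
from station import manip, imaging
from scipy.optimize import least_squares
from scipy.spatial.transform import Rotation as R
def ray(name,u,v,z):
    p=imaging.camera_params(name)
    Rm=cv2.Rodrigues(p['rvec'])[0]; d=Rm.T@np.array([(u-p['cx'])/p['fx'],(v-p['cy'])/p['fy'],1]); c=-Rm.T@p['tvec']
    return c+d*(z-c[2])/d[2]
def M(p,q):  # machine pose p=(x,y,yaw) , point
    c,s=np.cos(p[2]),np.sin(p[2]); return np.array([p[0]+c*q[0]-s*q[1],p[1]+s*q[0]+c*q[1],q[2]])
E
python3 - <<'E'
from h import *
L=[((42,351),(-95,191,98)),((118,40),(95,191,98)),((765,186),(95,-191,98)),((700,505),(-95,-191,98)),((231,484),(-140,70,100)),((474,540),(-140,-70,100))]
g=lambda a,z:ray("top",230+a[0]/4.7-.4,130+a[1]/4.7-.4,z)
f=lambda p:np.concatenate([(M(p,q)-g(a,q[2]))[:2] for a,q in L])
r=least_squares(f,[500,0,-.2]);print(r.x,r.fun.round(1))
p=r.x
def inv(w): 
    c,s=np.cos(p[2]),np.sin(p[2]);d=w[:2]-p[:2];return c*d[0]+s*d[1],-s*d[0]+c*d[1]
for k,a in (("kl",(122,260)),("kr",(676,390))):
    w=g(a,150);print(k,w,inv(w))
for k,a in (("kl toe",(207,277)),("kr toe",(583,387))):
    w=g(a,112);print(k,w,inv(w))
print("bar",M(p,(-140,0,100)),"hinge",M(p,(80,0,100)))
s=manip.read_state();print(R.from_quat(s['tool_rot']).as_matrix().round(3))
E
```

```text
[ 6.35302761e+02 -8.98829817e+01 -2.26804794e-01] [-2.9  1.3  1.9  0.5  0.4 -1.1 -2.  -0.5  1.4  0.2  1.2 -0.3]
kl [631.29705092  69.53904992 150.        ] (np.float64(-39.75160622841023), np.float64(154.4384657220492))
kr [ 560.65157396 -230.26146006  150.        ] (np.float64(-41.17311083788876), np.float64(-153.56982722456928))
kl toe [628.63397225  23.22674853 112.        ] (np.float64(-31.932453513250803), np.float64(108.71339492855692))
kr toe [ 566.79431094 -186.89159531  112.        ] (np.float64(-44.94006787610037), np.float64(-109.92938244037184))
bar [498.88818071 -58.4018397  100.        ] hinge [ 713.25394962 -107.87220577  100.        ]
[[-0.952  0.305 -0.001]
 [ 0.305  0.952 -0.001]
 [ 0.    -0.001 -1.   ]]
```

```bash
cat >> h.py <<'E'
P=np.array([635.3,-89.9,-.2268])
KL=M(P,(-40.5,154,138)); KR=M(P,(-40.5,-154,138))
def plan(xyz,yang,calls):
    """TCP target, world angle of tool y (exact turn, no wrap), number of 8-row calls -> per-row dp (m), turn about tool z"""
    s=manip.read_state(); n=8*calls; m=R.from_quat(s['tool_rot']).as_matrix()
    a0=np.arctan2(m[1,1],m[0,1]); d=(yang-a0)
    while d<-3.3: d+=2*np.pi
    while d>3.3: d-=2*np.pi
    Z=np.array([0,0,-1.]); S=sum(R.from_rotvec([0,0,d*k/n]).as_matrix()@m for k in range(n))
    dp=np.linalg.solve(S,(np.array(xyz)-s['position'])/1000)
    # tilt error from tool-down
    print("t",s['t'],"pos",s['position'].round(1),"yang",round(a0,3),"tilt",m[:,2].round(3),"j",s['joints'].round(2))
    print("dp/row",dp.round(4),"rz/row",round(-d/n,4),"rows",n)
E
python3 - <<'E'
from h import *
print(KL,KR)
plan((KL[0],KL[1],200),-.2268+.12-np.pi/2,3)
E
```

```text
[630.46570395  69.26305973 138.        ] [ 561.20863018 -230.84934877  138.        ]
t 0.15 pos [167.4 523.5 230.7] yang 1.261 tilt [-0.001 -0.001 -1.   ] j [ 1.06  0.26  1.54 -0.    1.35 -0.2 ]
dp/row [-0.0235  0.0323  0.0012] rz/row 0.1224 rows 24
```

```bash
cat >> h.py <<'E'
def rows(xyz,yang,calls,claw=None,path=None):
    """straight line, per-row dp"""
    s=manip.read_state(); n=8*calls; m=R.from_quat(s['tool_rot']).as_matrix()
    a0=np.arctan2(m[1,1],m[0,1]); d=(yang-a0)
    while d<-3.3: d+=2*np.pi
    while d>3.3: d-=2*np.pi
    st=(np.array(xyz)-s['position'])/1000/n
    print("t",round(s['t'],2),"pos",s['position'].round(1),"yang",round(a0,3),"tilt",m[:,2].round(3),"j6",s['joints'][5].round(2),"rz",round(-d/n,4))
    for k in range(n):
        print((R.from_rotvec([0,0,d*k/n])*R.from_matrix(m)).inv().apply(st).round(4).tolist())
E
python3 - <<'E'
from h import *
rows((KL[0],KL[1],200),-.2268+.12-np.pi/2,3)
E
```

```text
t 0.15 pos [167.4 523.5 230.7] yang 1.261 tilt [-0.001 -0.001 -1.   ] j6 -0.2 rz 0.1224
[-0.0241, -0.0121, 0.0013]
[-0.0254, -0.0091, 0.0013]
[-0.0264, -0.0059, 0.0013]
[-0.0269, -0.0027, 0.0013]
[-0.027, 0.0006, 0.0013]
[-0.0267, 0.0039, 0.0013]
[-0.0261, 0.0072, 0.0013]
[-0.025, 0.0103, 0.0013]
[-0.0235, 0.0133, 0.0013]
[-0.0217, 0.0161, 0.0012]
[-0.0196, 0.0186, 0.0012]
[-0.0172, 0.0208, 0.0012]
[-0.0145, 0.0228, 0.0012]
[-0.0116, 0.0244, 0.0012]
[-0.0086, 0.0256, 0.0012]
[-0.0054, 0.0265, 0.0012]
[-0.0021, 0.0269, 0.0012]
[0.0012, 0.027, 0.0012]
[0.0045, 0.0267, 0.0012]
[0.0077, 0.0259, 0.0012]
[0.0108, 0.0248, 0.0012]
[0.0138, 0.0233, 0.0012]
[0.0165, 0.0214, 0.0013]
[0.019, 0.0192, 0.0013]
```

>>> play_rows:
  increments:
    - {"dp": [-0.024,-0.012,0.001],"rotation": [0,0,0.122],"claw": 0.05}
    - {"dp": [-0.025,-0.009,0.001],"rotation": [0,0,0.122],"claw": 0.05}
    - {"dp": [-0.026,-0.006,0.001],"rotation": [0,0,0.122],"claw": 0.05}
    - {"dp": [-0.027,-0.003,0.001],"rotation": [0,0,0.122],"claw": 0.05}
    - {"dp": [-0.027,0.001,0.001],"rotation": [0,0,0.122],"claw": 0.05}
    - {"dp": [-0.027,0.004,0.001],"rotation": [0,0,0.122],"claw": 0.05}
    - {"dp": [-0.026,0.007,0.001],"rotation": [0,0,0.122],"claw": 0.05}
    - {"dp": [-0.025,0.01,0.001],"rotation": [0,0,0.122],"claw": 0.05}
  squeeze: 40

```text
t: 0.82
position: [321.9, 371.7, 223.1]
tool_rot: [0.602, 0.799, -0.0, -0.0]
force: [1.5, -0.1, -0.5]
gripper_width: 50.2
grip_force: 0.0
```

>>> play_rows:
  increments:
    - {"dp": [-0.0235,0.013,0.001],"rotation": [0,0,0.122],"claw": 0.05}
    - {"dp": [-0.022,0.016,0.001],"rotation": [0,0,0.122],"claw": 0.05}
    - {"dp": [-0.0195,0.0185,0.001],"rotation": [0,0,0.122],"claw": 0.05}
    - {"dp": [-0.017,0.021,0.001],"rotation": [0,0,0.122],"claw": 0.05}
    - {"dp": [-0.0145,0.023,0.001],"rotation": [0,0,0.122],"claw": 0.05}
    - {"dp": [-0.0115,0.0245,0.001],"rotation": [0,0,0.122],"claw": 0.05}
    - {"dp": [-0.0085,0.0255,0.001],"rotation": [0,0,0.122],"claw": 0.05}
    - {"dp": [-0.0055,0.0265,0.001],"rotation": [0,0,0.122],"claw": 0.05}

```text
t: 1.48
position: [477.1, 221.2, 215.0]
tool_rot: [0.906, 0.423, -0.0, -0.0]
force: [-0.0, 0.2, 0.3]
gripper_width: 50.2
grip_force: 0.0
```

>>> play_rows:
  increments:
    - {"dp": [-0.002,0.027,0.001],"rotation": [0,0,0.122],"claw": 0.05}
    - {"dp": [0.001,0.027,0.001],"rotation": [0,0,0.122],"claw": 0.05}
    - {"dp": [0.0045,0.0265,0.001],"rotation": [0,0,0.122],"claw": 0.05}
    - {"dp": [0.0075,0.026,0.001],"rotation": [0,0,0.122],"claw": 0.05}
    - {"dp": [0.011,0.025,0.001],"rotation": [0,0,0.122],"claw": 0.05}
    - {"dp": [0.014,0.0235,0.001],"rotation": [0,0,0.122],"claw": 0.05}
    - {"dp": [0.0165,0.0215,0.001],"rotation": [0,0,0.122],"claw": 0.05}
    - {"dp": [0.019,0.019,0.001],"rotation": [0,0,0.122],"claw": 0.05}

```text
t: 2.15
position: [633.0, 70.8, 206.8]
tool_rot: [0.999, -0.051, -0.0, -0.0]
force: [0.6, 0.4, -0.4]
gripper_width: 50.2
grip_force: 0.0
```

```bash
cat >> h.py <<'E'
def wproj(s,pts):
    """wrist projection of world points"""
    p=imaging.camera_params("wrist"); T=np.array(p['hand_eye']); A=R.from_quat(s['tool_rot']).as_matrix()
    q=(np.array(pts)-s['position'])@A; c=(q-T[:3,3])@T[:3,:3]
    return np.c_[p['fx']*c[:,0]/c[:,2]+p['cx'],p['fy']*c[:,1]/c[:,2]+p['cy']]
E
python3 - <<'E'
from h import *
s=manip.read_state(); f=imaging.grab_frame("wrist").copy()
g=[M(P,(-40.5+a*np.cos(h)-b*np.sin(h),154+a*np.sin(h)+b*np.cos(h),154)) for h in (.12,) for a,b in ((21,8),(21,-8),(-21,-8),(-21,8))]
u=wproj(s,g);print(u.round(0).tolist())
for x in u: cv2.circle(f,tuple(int(v) for v in x.round()),2,(0,0,255),-1)
cv2.imwrite("pics/w1.png",cv2.resize(f,(800,600)))
plan((KL[0],KL[1],122),-.2268+.12-np.pi/2,1)
print(s['gripper_width'],s['force'])
E
```

```text
[[279.0, 204.0], [304.0, 204.0], [302.0, 264.0], [279.0, 264.0]]
t 2.2 pos [636.4  66.6 206.2] yang -1.683 tilt [ 0.002 -0.003 -1.   ] j [-0.07  0.43  1.34 -0.    1.36  1.62]
dp/row [-0.0008 -0.0003  0.0105] rz/row -0.0007 rows 8
50.17533755626853 [ 0.57260087  0.36055495 -0.39432787]
```

View pics/w1.png

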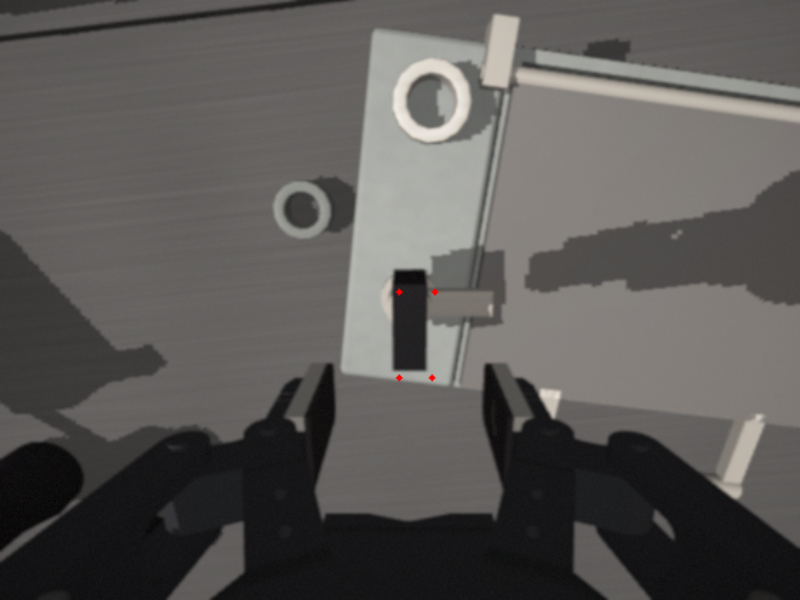

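The wrist view shows the left grip aligned with the fingers, its top running from about (410,285) to (410,370), slightly off the prediction because the arm was still moving. I'll look again now that it has settled, in a crop.

```bash
python3 - <<'E'
from h import *
s=manip.read_state(); f=imaging.grab_frame("wrist").copy()
print(s['position'],s['qvel'].round(3))
g=[M(P,(-40.5+a*np.cos(h)-b*np.sin(h),154+a*np.sin(h)+b*np.cos(h),154)) for h in (.12,) for a,b in ((21,8),(21,-8),(-21,-8),(-21,8))]
u=wproj(s,g);print(u.round(0).tolist())
for x in u: cv2.circle(f,tuple(int(v) for v in x.round()),1,(0,0,255),-1)
cv2.imwrite("pics/w2.png",cv2.resize(f[150:300,200:400],(800,600),interpolation=cv2.INTER_CUBIC))
E
```

```text
[636.43704702  66.60934426 206.19349188] [ 0.025 -0.036  0.074  0.    -0.004 -0.204]
[[272.0, 210.0], [297.0, 210.0], [297.0, 270.0], [273.0, 270.0]]
```

View pics/w2.png

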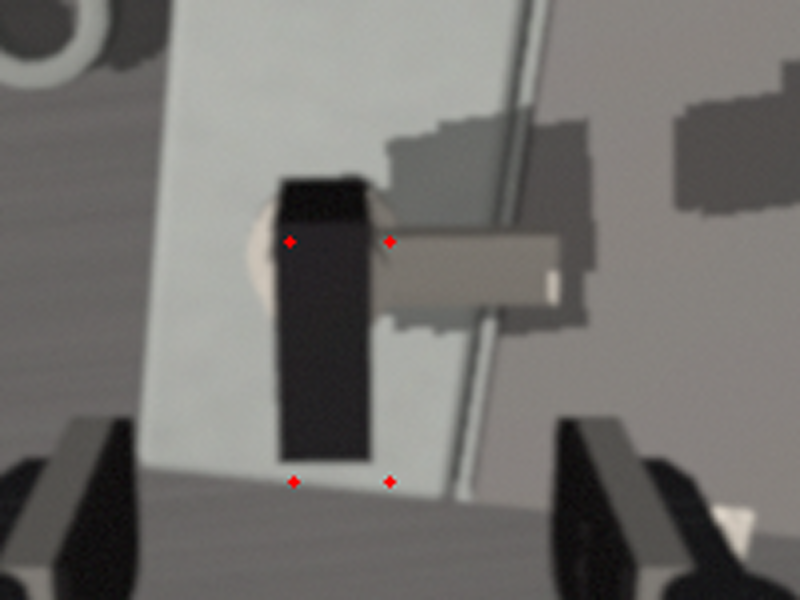

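Settled, the grip top spans (278–370, 222–460) in the crop, so the knob centre is at about (634,71.5). It is aligned with the fingers and turned about 0.115 rad. Going down.

```bash
sed -i 's/^P=.*/P=np.array([638.8,-87.6,-.2268])/' h.py; python3 - <<'E'
from h import *
plan((634,71.5,122),-1.683,1)
E
```

```text
t 2.25 pos [634.6  68.5 206.1] yang -1.674 tilt [ 0.    -0.001 -1.   ] j [-0.07  0.43  1.35 -0.    1.36  1.61]
dp/row [-0.0001 -0.0004  0.0105] rz/row 0.0011 rows 8
```

>>> play_rows:
  increments:
    - {"dp": [0,-0.0005,0.012],"rotation": [0,0,0],"claw": 0.05}
    - {"dp": [0,-0.0005,0.012],"rotation": [0,0,0],"claw": 0.05}
    - {"dp": [0,-0.0005,0.012],"rotation": [0,0,0],"claw": 0.05}
    - {"dp": [0,-0.0005,0.012],"rotation": [0,0,0],"claw": 0.05}
    - {"dp": [0,-0.0005,0.012],"rotation": [0,0,0],"claw": 0.05}
    - {"dp": [0,-0.0005,0.012],"rotation": [0,0,0],"claw": 0.05}
    - {"dp": [0,0,0.011],"rotation": [0,0,0],"claw": 0.05}
    - {"dp": [0,0,0],"rotation": [0,0,0],"claw": 0.05}

```text
t: 2.92
position: [630.8, 75.1, 121.2]
tool_rot: [0.999, -0.048, -0.002, -0.0]
force: [0.5, -0.0, -0.1]
gripper_width: 50.1
grip_force: 0.0
```

```bash
python3 - <<'E'
from h import *
plan((634,71.5,122),-1.683,1)
s=manip.read_state();print(s['force'],s['moment'],s['qvel'].round(3))
u=wproj(s,[(634,71.5,154)]);print(u)
f=imaging.grab_frame("wrist"); cv2.imwrite("pics/w3.png",f)
E
```

```text
t 2.9167 pos [630.8  75.1 121.2] yang -1.667 tilt [-0.005  0.    -1.   ] j [-0.06  0.5   1.46  0.    1.19  1.61]
dp/row [ 0.0004  0.0004 -0.0001] rz/row 0.0021 rows 8
[ 0.50683768 -0.02597308 -0.0939347 ] [-0.01354482  0.02221887 -0.01790006] [-0.003 -0.022 -0.034 -0.001  0.041 -0.002]
[[298.04797299 298.96739393]]
```

View pics/w3.png

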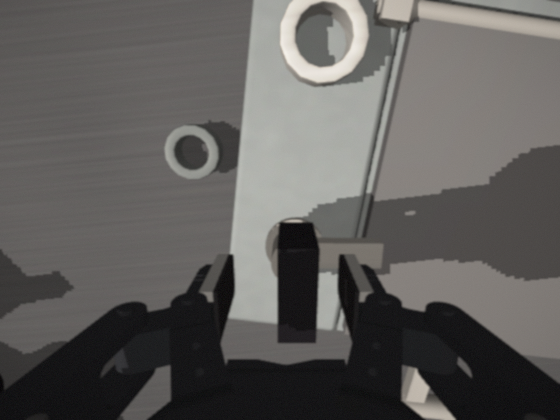

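The grip is between the open fingers: its centre at about (298,295) agrees with the prediction (298,299). I'll nudge 3 mm and close.

>>> play_rows:
  increments:
    - {"dp": [0.002,0.002,0],"rotation": [0,0,0],"claw": 0.05}
    - {"dp": [0.0015,0.0015,0],"rotation": [0,0,0.01],"claw": 0.05}
    - {"dp": [0,0,0],"rotation": [0,0,0],"claw": 0.03}
    - {"dp": [0,0,0],"rotation": [0,0,0],"claw": 0.01}
    - {"dp": [0,0,0],"rotation": [0,0,0],"claw": 0.01}
    - {"dp": [0,0,0],"rotation": [0,0,0],"claw": 0.01}
    - {"dp": [0,0,0],"rotation": [0,0,0],"claw": 0.01}
    - {"dp": [0,0,0],"rotation": [0,0,0],"claw": 0.01}
  squeeze: 40

```text
t: 3.63
position: [636.1, 70.3, 125.1]
tool_rot: [0.999, -0.053, 0.001, 0.001]
force: [-1.5, -4.0, 5.6]
gripper_width: 15.6
grip_force: 42.7
```

```bash
python3 - <<'E'
from h import *
plan((634,71.5,122),-1.683,1)
s=manip.read_state();print(s['force'],s['moment'],s['gripper_width'])
E
```

```text
t 3.6333 pos [636.1  70.3 125.1] yang -1.677 tilt [ 0.001 -0.001 -1.   ] j [-0.06  0.5   1.45 -0.    1.2   1.61]
dp/row [-0.0003 -0.0001  0.0004] rz/row 0.0007 rows 8
[-1.52529354 -3.95149799  5.59317267] [-0.67152657  0.2288275   0.09665744] 15.612710166036543
```

>>> play_rows:
  increments:
    - {"dp": [0,0,0],"rotation": [0,0,-0.05]}
    - {"dp": [0,0,0],"rotation": [0,0,-0.1]}
    - {"dp": [0,0,0],"rotation": [0,0,-0.1]}
    - {"dp": [0,0,0],"rotation": [0,0,-0.1]}
    - {"dp": [0,0,0],"rotation": [0,0,-0.1]}
    - {"dp": [0,0,0],"rotation": [0,0,-0.1]}
    - {"dp": [0,0,0],"rotation": [0,0,-0.1]}
    - {"dp": [0,0,0],"rotation": [0,0,-0.1]}

```text
invalid input at $.increments[0]: expected keys dp, rotation, claw
```

```bash
python3 - <<'E'
from h import *
plan((634,71.5,122),-1.683,1)
s=manip.read_state();print(s['force'],s['moment'],s['gripper_width'])
E
```

```text
t 3.6333 pos [636.1  70.3 125.1] yang -1.677 tilt [ 0.001 -0.001 -1.   ] j [-0.06  0.5   1.45 -0.    1.2   1.61]
dp/row [-0.0003 -0.0001  0.0004] rz/row 0.0007 rows 8
[-1.52529354 -3.95149799  5.59317267] [-0.67152657  0.2288275   0.09665744] 15.612710166036543
```

>>> play_rows:
  increments:
    - {"dp": [0,0,0],"rotation": [0,0,-0.05],"claw": 0.01}
    - {"dp": [0,0,0],"rotation": [0,0,-0.1],"claw": 0.01}
    - {"dp": [0,0,0],"rotation": [0,0,-0.1],"claw": 0.01}
    - {"dp": [0,0,0],"rotation": [0,0,-0.1],"claw": 0.01}
    - {"dp": [0,0,0],"rotation": [0,0,-0.1],"claw": 0.01}
    - {"dp": [0,0,0],"rotation": [0,0,-0.1],"claw": 0.01}
    - {"dp": [0,0,0],"rotation": [0,0,-0.1],"claw": 0.01}
    - {"dp": [0,0,0],"rotation": [0,0,-0.1],"claw": 0.01}

```text
t: 4.3
position: [635.6, 71.9, 125.1]
tool_rot: [0.948, 0.319, 0.0, -0.001]
force: [-1.9, 0.3, 6.5]
gripper_width: 15.4
grip_force: 42.8
```

```bash
python3 - <<'E'
from h import *
plan((634,71.5,122),-1.683,1)
s=manip.read_state();print(s['force'],s['moment'],s['gripper_width'])
E
```

```text
t 4.3 pos [635.6  71.9 125.1] yang -0.922 tilt [ 0.     0.001 -1.   ] j [-0.06  0.5   1.45  0.    1.2   0.86]
dp/row [-0.0002 -0.      0.0004] rz/row 0.0951 rows 8
[-1.89442324  0.32552405  6.45227113] [ 0.13695517  0.51711117 -0.07926023] 15.363889880802441
```

>>> play_rows:
  increments:
    - {"dp": [0,0,0],"rotation": [0,0,-0.1],"claw": 0.01}
    - {"dp": [0,0,0],"rotation": [0,0,-0.1],"claw": 0.01}
    - {"dp": [0,0,0],"rotation": [0,0,-0.1],"claw": 0.01}
    - {"dp": [0,0,0],"rotation": [0,0,-0.1],"claw": 0.01}
    - {"dp": [0,0,0],"rotation": [0,0,-0.1],"claw": 0.01}
    - {"dp": [0,0,0],"rotation": [0,0,-0.06],"claw": 0.01}
    - {"dp": [0,0,0],"rotation": [0,0,-0.03],"claw": 0.01}
    - {"dp": [0,0,0],"rotation": [0,0,0],"claw": 0.01}

```text
t: 4.97
position: [634.4, 72.7, 125.1]
tool_rot: [0.816, 0.579, -0.0, -0.002]
force: [-5.3, 2.8, 8.8]
gripper_width: 15.5
grip_force: 44.1
```

```bash
python3 - <<'E'
from h import *
plan((634,71.5,122),-1.683,1)
s=manip.read_state();print(s['force'],s['moment'],s['gripper_width'])
E
```

```text
t 4.9667 pos [634.4  72.7 125.1] yang -0.337 tilt [-0.002  0.003 -1.   ] j [-0.06  0.5   1.45  0.    1.2   0.27]
dp/row [-0.0001  0.0001  0.0004] rz/row 0.1683 rows 8
[-5.26267161  2.80263918  8.7965272 ] [ 0.32187292  1.03227961 -0.82450116] 15.52185961604549
```

At the left end stop: phi is about 1.45 and the moment jumped to -0.82 N m. I'll open, lift and go to the right knob.

>>> play_rows:
  increments:
    - {"dp": [0,0,0],"rotation": [0,0,0],"claw": 0.03}
    - {"dp": [0,0,0],"rotation": [0,0,0],"claw": 0.05}
    - {"dp": [0,0,0],"rotation": [0,0,0],"claw": 0.05}
    - {"dp": [0,0,-0.01],"rotation": [0,0,0],"claw": 0.05}
    - {"dp": [0,0,-0.015],"rotation": [0,0,0],"claw": 0.05}
    - {"dp": [0,0,-0.02],"rotation": [0,0,0],"claw": 0.05}
    - {"dp": [0,0,-0.02],"rotation": [0,0,0],"claw": 0.05}
    - {"dp": [0,0,-0.015],"rotation": [0,0,0],"claw": 0.05}

```text
t: 5.63
position: [636.4, 71.0, 206.7]
tool_rot: [0.816, 0.579, 0.001, 0.001]
force: [0.4, -0.3, 0.0]
gripper_width: 49.8
grip_force: 0.0
```

```bash
python3 - <<'E'
from h import *
print(KR)
rows((KR[0],KR[1],200),-1.66,2)
E
```

```text
[ 564.70863018 -228.54934877  138.        ]
t 5.63 pos [636.4  71.  206.7] yang -0.337 tilt [ 0.002 -0.    -1.   ] j6 0.27 rz 0.0827
[-0.0192, 0.002, 0.0004]
[-0.0189, 0.0035, 0.0004]
[-0.0186, 0.0051, 0.0004]
[-0.0181, 0.0066, 0.0004]
[-0.0175, 0.0081, 0.0004]
[-0.0168, 0.0095, 0.0004]
[-0.0159, 0.0108, 0.0004]
[-0.015, 0.0121, 0.0004]
[-0.0139, 0.0133, 0.0004]
[-0.0128, 0.0144, 0.0004]
[-0.0115, 0.0154, 0.0004]
[-0.0102, 0.0163, 0.0004]
[-0.0088, 0.0171, 0.0004]
[-0.0074, 0.0178, 0.0004]
[-0.0059, 0.0183, 0.0004]
[-0.0044, 0.0188, 0.0005]
```

>>> play_rows:
  increments:
    - {"dp": [-0.019,0.002,0.0],"rotation": [0,0,0.083],"claw": 0.05}
    - {"dp": [-0.019,0.0035,0.0],"rotation": [0,0,0.083],"claw": 0.05}
    - {"dp": [-0.0185,0.005,0.0],"rotation": [0,0,0.083],"claw": 0.05}
    - {"dp": [-0.018,0.0065,0.0],"rotation": [0,0,0.083],"claw": 0.05}
    - {"dp": [-0.0175,0.008,0.0],"rotation": [0,0,0.083],"claw": 0.05}
    - {"dp": [-0.017,0.0095,0.0],"rotation": [0,0,0.083],"claw": 0.05}
    - {"dp": [-0.016,0.011,0.0],"rotation": [0,0,0.083],"claw": 0.05}
    - {"dp": [-0.015,0.012,0.0],"rotation": [0,0,0.083],"claw": 0.05}

```text
t: 6.3
position: [599.3, -79.7, 205.0]
tool_rot: [0.96, 0.279, 0.0, 0.0]
force: [-0.4, 0.5, -0.2]
gripper_width: 50.3
grip_force: 0.0
```

>>> play_rows:
  increments:
    - {"dp": [-0.014,0.0135,0.001],"rotation": [0,0,0.083],"claw": 0.05}
    - {"dp": [-0.013,0.0145,0.001],"rotation": [0,0,0.083],"claw": 0.05}
    - {"dp": [-0.0115,0.0155,0.001],"rotation": [0,0,0.083],"claw": 0.05}
    - {"dp": [-0.01,0.0165,0.001],"rotation": [0,0,0.083],"claw": 0.05}
    - {"dp": [-0.009,0.017,0.001],"rotation": [0,0,0.083],"claw": 0.05}
    - {"dp": [-0.0075,0.018,0.001],"rotation": [0,0,0.083],"claw": 0.05}
    - {"dp": [-0.006,0.0185,0],"rotation": [0,0,0.083],"claw": 0.05}
    - {"dp": [-0.0045,0.019,0],"rotation": [0,0,0.083],"claw": 0.05}

```text
t: 6.97
position: [562.5, -230.5, 198.9]
tool_rot: [0.999, -0.049, 0.0, 0.0]
force: [0.4, -0.2, 0.0]
gripper_width: 50.4
grip_force: 0.0
```

>>> play_rows:
  increments:
    - {"dp": [0,0,0.008],"rotation": [0,0,0],"claw": 0.05}
    - {"dp": [0,0,0.008],"rotation": [0,0,0],"claw": 0.05}
    - {"dp": [0,0,0.008],"rotation": [0,0,0],"claw": 0.05}
    - {"dp": [0,0,0],"rotation": [0,0,0],"claw": 0.05}
    - {"dp": [0,0,0],"rotation": [0,0,0],"claw": 0.05}
    - {"dp": [0,0,0],"rotation": [0,0,0],"claw": 0.05}
    - {"dp": [0,0,0],"rotation": [0,0,0],"claw": 0.05}
    - {"dp": [0,0,0],"rotation": [0,0,0],"claw": 0.05}

```text
t: 7.63
position: [563.0, -229.2, 174.8]
tool_rot: [0.999, -0.047, 0.0, 0.0]
force: [-0.6, 0.1, 0.3]
gripper_width: 50.2
grip_force: 0.0
```

```bash
python3 - <<'E'
from h import *
s=manip.read_state(); f=imaging.grab_frame("wrist").copy()
print(s['position'],s['qvel'].round(3))
h=.137
g=[M(P,(-40.5+a*np.cos(h)-b*np.sin(h),-154+a*np.sin(h)+b*np.cos(h),154)) for a,b in ((21,8),(21,-8),(-21,-8),(-21,8))]
u=wproj(s,g);print(u.round(0).tolist())
for x in u: cv2.circle(f,tuple(int(v) for v in x.round()),1,(0,0,255),-1)
cv2.imwrite("pics/w4.png",cv2.resize(f[170:320,190:390],(800,600),interpolation=cv2.INTER_CUBIC))
plan((KR[0],KR[1],124),-1.66,1)
E
```

```text
[ 563.04975621 -229.1759141   174.8128434 ] [-0.004 -0.001 -0.001 -0.001  0.     0.   ]
[[272.0, 212.0], [302.0, 212.0], [301.0, 283.0], [273.0, 283.0]]
t 7.6833 pos [ 563.  -229.3  174.8] yang -1.664 tilt [ 0.001 -0.    -1.   ] j [-0.57  0.4   1.47  0.    1.27  1.09]
dp/row [ 0.0002 -0.0001  0.0063] rz/row -0.0005 rows 8
```

View pics/w4.png

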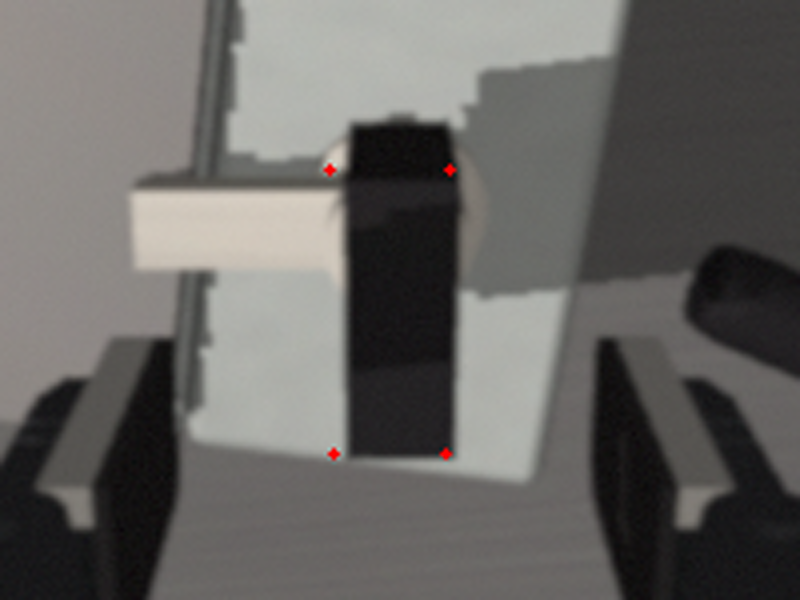

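The right grip spans (348–456, 178–457) in the crop and is aligned, about 2 mm from the prediction. Going down, then closing.

>>> play_rows:
  increments:
    - {"dp": [0.0005,0.001,0.01],"rotation": [0,0,0],"claw": 0.05}
    - {"dp": [0,0,0.01],"rotation": [0,0,0],"claw": 0.05}
    - {"dp": [0,0,0.01],"rotation": [0,0,0],"claw": 0.05}
    - {"dp": [0,0,0.01],"rotation": [0,0,0],"claw": 0.05}
    - {"dp": [0,0,0.01],"rotation": [0,0,0],"claw": 0.05}
    - {"dp": [0,0,0],"rotation": [0,0,0],"claw": 0.05}
    - {"dp": [0,0,0],"rotation": [0,0,0],"claw": 0.03}
    - {"dp": [0,0,0],"rotation": [0,0,0],"claw": 0.01}

```text
t: 8.35
position: [563.2, -230.7, 124.3]
tool_rot: [0.999, -0.047, 0.0, 0.0]
force: [-0.3, 0.3, 1.0]
gripper_width: 27.2
grip_force: 0.0
```

>>> play_rows:
  increments:
    - {"dp": [0,0,0],"rotation": [0,0,0],"claw": 0.01}
    - {"dp": [0,0,0],"rotation": [0,0,0],"claw": 0.01}
    - {"dp": [0,0,0],"rotation": [0,0,0],"claw": 0.01}
    - {"dp": [0,0,0],"rotation": [0,0,0],"claw": 0.01}
    - {"dp": [0,0,0],"rotation": [0,0,-0.05],"claw": 0.01}
    - {"dp": [0,0,0],"rotation": [0,0,-0.1],"claw": 0.01}
    - {"dp": [0,0,0],"rotation": [0,0,-0.1],"claw": 0.01}
    - {"dp": [0,0,0],"rotation": [0,0,-0.1],"claw": 0.01}

```text
t: 9.02
position: [563.3, -231.1, 125.0]
tool_rot: [0.992, 0.13, 0.0, 0.001]
force: [-0.9, -3.1, 0.6]
gripper_width: 15.5
grip_force: 44.1
```

```bash
sed -i 's/^P=.*/P=np.array([638.4,-88.5,-.2268])/' h.py; python3 - <<'E'
from h import *
plan((563.6,-230.3,124),-1.683,1)
s=manip.read_state();print(s['force'],s['moment'],s['gripper_width'])
E
```

```text
t 9.0167 pos [ 563.3 -231.1  125. ] yang -1.31 tilt [ 0.001 -0.001 -1.   ] j [-0.57  0.45  1.53 -0.    1.16  0.74]
dp/row [ 0.     -0.0001  0.0001] rz/row 0.0466 rows 8
[-0.88706584 -3.07521761  0.60997804] [-0.29680815  0.15950105 -0.13148364] 15.517453346455994
```

>>> play_rows:
  increments:
    - {"dp": [0,0,0],"rotation": [0,0,-0.1],"claw": 0.01}
    - {"dp": [0,0,0],"rotation": [0,0,-0.1],"claw": 0.01}
    - {"dp": [0,0,0],"rotation": [0,0,-0.1],"claw": 0.01}
    - {"dp": [0,0,0],"rotation": [0,0,-0.1],"claw": 0.01}
    - {"dp": [0,0,0],"rotation": [0,0,-0.1],"claw": 0.01}
    - {"dp": [0,0,0],"rotation": [0,0,-0.1],"claw": 0.01}
    - {"dp": [0,0,0],"rotation": [0,0,-0.1],"claw": 0.01}
    - {"dp": [0,0,0],"rotation": [0,0,-0.1],"claw": 0.01}

```text
t: 9.68
position: [563.0, -230.7, 125.0]
tool_rot: [0.863, 0.506, -0.0, 0.0]
force: [-1.2, -1.8, 3.1]
gripper_width: 15.7
grip_force: 44.2
```

>>> play_rows:
  increments:
    - {"dp": [0,0,0],"rotation": [0,0,-0.08],"claw": 0.01}
    - {"dp": [0,0,0],"rotation": [0,0,-0.06],"claw": 0.01}
    - {"dp": [0,0,0],"rotation": [0,0,-0.03],"claw": 0.01}
    - {"dp": [0,0,0],"rotation": [0,0,-0.02],"claw": 0.01}
    - {"dp": [0,0,0],"rotation": [0,0,0],"claw": 0.01}
    - {"dp": [0,0,0],"rotation": [0,0,0],"claw": 0.01}
    - {"dp": [0,0,0],"rotation": [0,0,0],"claw": 0.01}
    - {"dp": [0,0,0],"rotation": [0,0,0],"claw": 0.01}

```text
t: 10.35
position: [562.9, -230.7, 125.0]
tool_rot: [0.813, 0.582, 0.0, 0.0]
force: [-2.6, -1.6, 5.3]
gripper_width: 15.4
grip_force: 48.5
```

```bash
python3 - <<'E'
from h import *
plan((563.6,-230.3,124),-1.683,1)
s=manip.read_state();print(s['force'],s['moment'],s['gripper_width'])
E
```

```text
t 10.35 pos [ 562.9 -230.7  125. ] yang -0.327 tilt [ 0. -0. -1.] j [-0.57  0.45  1.53 -0.    1.16 -0.24]
dp/row [0.0001 0.     0.0001] rz/row 0.1695 rows 8
[-2.58922973 -1.57224591  5.27947041] [-0.23335921  0.62317391 -1.07527857] 15.376186546890109
```

Right knob at its stop (moment -1.07 N m, phi about 1.46). I'll release, lift and go above the bar.

>>> play_rows:
  increments:
    - {"dp": [0,0,0],"rotation": [0,0,0],"claw": 0.03}
    - {"dp": [0,0,0],"rotation": [0,0,0],"claw": 0.05}
    - {"dp": [0,0,0],"rotation": [0,0,0],"claw": 0.05}
    - {"dp": [0,0,-0.01],"rotation": [0,0,0],"claw": 0.05}
    - {"dp": [0,0,-0.015],"rotation": [0,0,0],"claw": 0.05}
    - {"dp": [0,0,-0.02],"rotation": [0,0,0],"claw": 0.05}
    - {"dp": [0,0,-0.02],"rotation": [0,0,0],"claw": 0.05}
    - {"dp": [0,0,0],"rotation": [0,0,0],"claw": 0.05}

```text
t: 11.02
position: [565.3, -231.6, 194.4]
tool_rot: [0.812, 0.584, 0.002, 0.004]
force: [0.2, -0.2, 0.6]
gripper_width: 50.1
grip_force: 0.0
```

```bash
python3 - <<'E'
from h import *
B=M(P,(-140,0,100));print(B)
plan((B[0],B[1],175),-.2268,2)
E
```

```text
[501.98526887 -57.01951192 100.        ]
t 11.0167 pos [ 565.3 -231.6  194.4] yang -0.325 tilt [ 0.007 -0.004 -1.   ] j [-0.57  0.39  1.44  0.    1.3  -0.25]
dp/row [ 0.0094 -0.0068  0.0011] rz/row -0.0061 rows 16
```

>>> play_rows:
  increments:
    - {"dp": [0.011,-0.008,0],"rotation": [0,0,-0.007],"claw": 0.04}
    - {"dp": [0.011,-0.008,0],"rotation": [0,0,-0.007],"claw": 0.04}
    - {"dp": [0.011,-0.008,0],"rotation": [0,0,-0.007],"claw": 0.04}
    - {"dp": [0.011,-0.008,0],"rotation": [0,0,-0.007],"claw": 0.04}
    - {"dp": [0.011,-0.008,0],"rotation": [0,0,-0.007],"claw": 0.04}
    - {"dp": [0.011,-0.008,0],"rotation": [0,0,-0.007],"claw": 0.04}
    - {"dp": [0.011,-0.008,0],"rotation": [0,0,-0.007],"claw": 0.04}
    - {"dp": [0.011,-0.008,0],"rotation": [0,0,-0.007],"claw": 0.04}

```text
t: 11.68
position: [527.4, -126.0, 189.3]
tool_rot: [0.795, 0.606, -0.0, -0.0]
force: [-0.6, 0.2, -0.7]
gripper_width: 39.8
grip_force: 0.0
```

>>> play_rows:
  increments:
    - {"dp": [0.011,-0.008,0.003],"rotation": [0,0,-0.007],"claw": 0.04}
    - {"dp": [0.011,-0.008,0.003],"rotation": [0,0,-0.007],"claw": 0.04}
    - {"dp": [0.011,-0.008,0.003],"rotation": [0,0,-0.007],"claw": 0.04}
    - {"dp": [0.011,-0.008,0.003],"rotation": [0,0,-0.007],"claw": 0.04}
    - {"dp": [0.011,-0.008,0.003],"rotation": [0,0,-0.007],"claw": 0.04}
    - {"dp": [0.007,-0.005,0.003],"rotation": [0,0,-0.007],"claw": 0.04}
    - {"dp": [0,0,0],"rotation": [0,0,0],"claw": 0.04}
    - {"dp": [0,0,0],"rotation": [0,0,0],"claw": 0.04}

```text
t: 12.35
position: [499.8, -55.9, 171.2]
tool_rot: [0.782, 0.623, -0.0, 0.0]
force: [-0.1, 0.3, 0.4]
gripper_width: 39.9
grip_force: 0.0
```

>>> play_rows:
  increments:
    - {"dp": [0,0,0],"rotation": [0,0,0],"claw": 0.04}
    - {"dp": [0,0,0],"rotation": [0,0,0],"claw": 0.04}
    - {"dp": [0,0,0],"rotation": [0,0,0],"claw": 0.04}
    - {"dp": [0,0,0],"rotation": [0,0,0],"claw": 0.04}
    - {"dp": [0,0,0],"rotation": [0,0,0],"claw": 0.04}
    - {"dp": [0,0,0],"rotation": [0,0,0],"claw": 0.04}
    - {"dp": [0,0,0],"rotation": [0,0,0],"claw": 0.04}
    - {"dp": [0,0,0],"rotation": [0,0,0],"claw": 0.04}

```text
t: 13.02
position: [499.9, -56.3, 171.3]
tool_rot: [0.783, 0.622, -0.0, -0.0]
force: [0.0, -0.4, -0.1]
gripper_width: 39.8
grip_force: 0.0
```

```bash
python3 - <<'E'
from h import *
s=manip.read_state(); f=imaging.grab_frame("wrist").copy()
print(s['position'],s['qvel'].round(3))
u=wproj(s,[M(P,(-140,y,107)) for y in (-58,0,58)]);print(u.round(0).tolist())
for x in u: cv2.circle(f,tuple(int(v) for v in x.round()),1,(0,0,255),-1)
cv2.imwrite("pics/w5.png",cv2.resize(f,(800,600),interpolation=cv2.INTER_CUBIC))
B=M(P,(-140,0,100))
plan((B[0],B[1],83),-.2268,1)
E
```

```text
[499.8985096  -56.33758186 171.29905703] [ 0.001 -0.001  0.     0.001  0.     0.001]
[[289.0, 302.0], [289.0, 228.0], [289.0, 142.0]]
t 13.0667 pos [499.9 -56.3 171.3] yang -0.227 tilt [ 0.  0. -1.] j [-0.33  0.23  1.73  0.    1.18 -0.11]
dp/row [-0.      0.0003  0.011 ] rz/row -0.0 rows 8
```

View pics/w5.png

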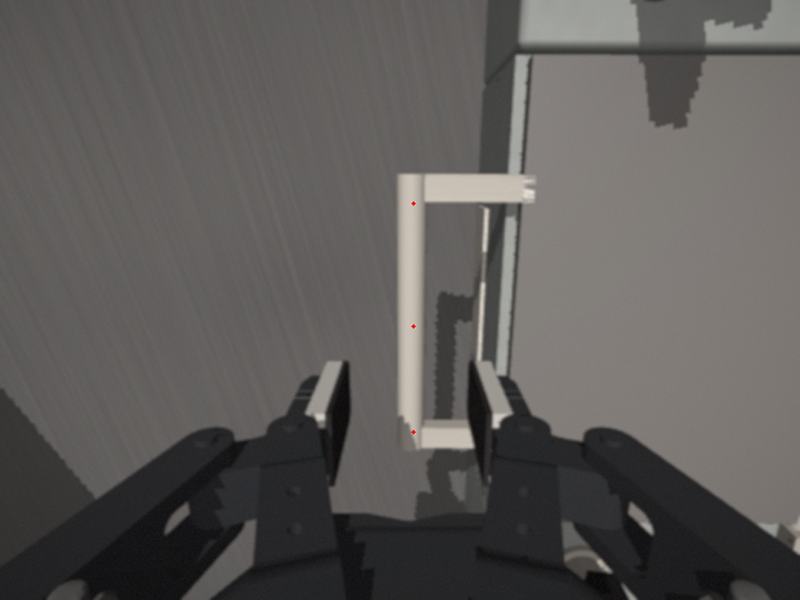

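The bar spans (398–425, 175–450), centred between the fingers and within 1 mm of the prediction. I'll go down 88 mm and grip.

>>> play_rows:
  increments:
    - {"dp": [0,0.001,0.012],"rotation": [0,0,0],"claw": 0.04}
    - {"dp": [0,0,0.013],"rotation": [0,0,0],"claw": 0.04}
    - {"dp": [0,0,0.013],"rotation": [0,0,0],"claw": 0.04}
    - {"dp": [0,0,0.013],"rotation": [0,0,0],"claw": 0.04}
    - {"dp": [0,0,0.013],"rotation": [0,0,0],"claw": 0.04}
    - {"dp": [0,0,0.013],"rotation": [0,0,0],"claw": 0.04}
    - {"dp": [0,0,0.012],"rotation": [0,0,0],"claw": 0.04}
    - {"dp": [0,0,0],"rotation": [0,0,0],"claw": 0.04}

```text
t: 13.73
position: [499.3, -56.0, 80.2]
tool_rot: [0.783, 0.622, -0.001, -0.002]
force: [-0.5, 0.6, 0.3]
gripper_width: 39.5
grip_force: 0.0
```

>>> play_rows:
  increments:
    - {"dp": [0,0,0],"rotation": [0,0,0],"claw": 0.03}
    - {"dp": [0,0,0],"rotation": [0,0,0],"claw": 0.01}
    - {"dp": [0,0,0],"rotation": [0,0,0],"claw": 0.005}
    - {"dp": [0,0,0],"rotation": [0,0,0],"claw": 0.005}
    - {"dp": [0,0,0],"rotation": [0,0,0],"claw": 0.005}
    - {"dp": [0,0,0],"rotation": [0,0,0],"claw": 0.005}
    - {"dp": [0,0,0],"rotation": [0,0,0],"claw": 0.005}
    - {"dp": [0,0,0],"rotation": [0,0,0],"claw": 0.005}
  squeeze: 35

```text
t: 14.4
position: [501.1, -56.6, 82.9]
tool_rot: [0.783, 0.623, 0.0, 0.0]
force: [-3.0, 0.2, 6.3]
gripper_width: 12.9
grip_force: 34.5
```

```bash
cat >> h.py <<'E'
def arc(th0,th1,n):
    """per-row dp for bar moving th0->th1, tool down, tool y toward the hinge, z down"""
    t=np.linspace(th0,th1,n+1); y=-.220*np.cos(t); z=.220*np.sin(t)
    return np.c_[np.diff(y),-np.diff(z)].round(4)
def st():
    s=manip.read_state(); m=R.from_quat(s['tool_rot']).as_matrix()
    print(round(s['t'],2),s['position'].round(1),"tilt",m[:,2].round(3),"F",s['force'].round(1),"M",s['moment'].round(2),s['gripper_width'],s['grip_force'])
    H=M(P,(80,0,100)); c,sn=np.cos(P[2]),np.sin(P[2]); d=s['position']-19*m[:,2]-H
    r=c*d[0]+sn*d[1]; print("radial",r,"z",d[2],"R",np.hypot(r,d[2]),"theta",np.arctan2(d[2],-r),"lat",-sn*d[0]+c*d[1])
E
python3 - <<'E'
from h import *
st(); print(arc(0,1.16,48))
E
```

```text
14.4 [501.1 -56.6  82.9] tilt [ 0.001 -0.    -1.   ] F [-3.   0.2  6.3] M [ 0.03  0.43 -0.02] 12.894374561903241 34.53752338886261
radial -221.00178366594636 z 1.9341953675448451 R 221.01024748922748 theta 0.00875172115586745 lat 0.24207116469865042
[[ 0.0001 -0.0053]
 [ 0.0002 -0.0053]
 [ 0.0003 -0.0053]
 [ 0.0004 -0.0053]
 [ 0.0006 -0.0053]
 [ 0.0007 -0.0053]
 [ 0.0008 -0.0053]
 [ 0.001  -0.0052]
 [ 0.0011 -0.0052]
 [ 0.0012 -0.0052]
 [ 0.0013 -0.0051]
 [ 0.0015 -0.0051]
 [ 0.0016 -0.0051]
 [ 0.0017 -0.005 ]
 [ 0.0018 -0.005 ]
 [ 0.0019 -0.0049]
 [ 0.0021 -0.0049]
 [ 0.0022 -0.0048]
 [ 0.0023 -0.0048]
 [ 0.0024 -0.0047]
 [ 0.0025 -0.0047]
 [ 0.0026 -0.0046]
 [ 0.0028 -0.0045]
 [ 0.0029 -0.0045]
 [ 0.003  -0.0044]
 [ 0.0031 -0.0043]
 [ 0.0032 -0.0043]
 [ 0.0033 -0.0042]
 [ 0.0034 -0.0041]
 [ 0.0035 -0.004 ]
 [ 0.0036 -0.0039]
 [ 0.0037 -0.0038]
 [ 0.0038 -0.0038]
 [ 0.0038 -0.0037]
 [ 0.0039 -0.0036]
 [ 0.004  -0.0035]
 [ 0.0041 -0.0034]
 [ 0.0042 -0.0033]
 [ 0.0043 -0.0032]
 [ 0.0043 -0.0031]
 [ 0.0044 -0.003 ]
 [ 0.0045 -0.0029]
 [ 0.0045 -0.0028]
 [ 0.0046 -0.0026]
 [ 0.0047 -0.0025]
 [ 0.0047 -0.0024]
 [ 0.0048 -0.0023]
 [ 0.0048 -0.0022]]
```

Geometry agrees (radius 221 mm, theta about 0.01). I'll lift along the arc.

>>> play_rows:
  increments:
    - {"dp": [0,0.0001,-0.0053],"rotation": [0,0,0],"claw": 0.005}
    - {"dp": [0,0.0002,-0.0053],"rotation": [0,0,0],"claw": 0.005}
    - {"dp": [0,0.0003,-0.0053],"rotation": [0,0,0],"claw": 0.005}
    - {"dp": [0,0.0004,-0.0053],"rotation": [0,0,0],"claw": 0.005}
    - {"dp": [0,0.0006,-0.0053],"rotation": [0,0,0],"claw": 0.005}
    - {"dp": [0,0.0007,-0.0053],"rotation": [0,0,0],"claw": 0.005}
    - {"dp": [0,0.0008,-0.0053],"rotation": [0,0,0],"claw": 0.005}
    - {"dp": [0,0.001,-0.0052],"rotation": [0,0,0],"claw": 0.005}

```text
t: 15.07
position: [504.7, -57.4, 125.1]
tool_rot: [0.783, 0.622, -0.0, -0.0]
force: [-0.6, -1.5, -5.3]
gripper_width: 12.5
grip_force: 34.2
```

```bash
python3 -c "
from h import *
st()"
```

```text
15.07 [504.7 -57.4 125.1] tilt [-0.001  0.    -1.   ] F [-0.6 -1.5 -5.3] M [-0.08  0.21  0.  ] 12.476383453984019 34.18471097946167
radial -217.30097922535893 z 44.06168535217603 R 221.72313295724024 theta 0.20005567778631345 lat 0.22277140887558744
```

>>> play_rows:
  increments:
    - {"dp": [0,0.0011,-0.0052],"rotation": [0,0,0],"claw": 0.005}
    - {"dp": [0,0.0012,-0.0052],"rotation": [0,0,0],"claw": 0.005}
    - {"dp": [0,0.0013,-0.0051],"rotation": [0,0,0],"claw": 0.005}
    - {"dp": [0,0.0015,-0.0051],"rotation": [0,0,0],"claw": 0.005}
    - {"dp": [0,0.0016,-0.0051],"rotation": [0,0,0],"claw": 0.005}
    - {"dp": [0,0.0017,-0.005],"rotation": [0,0,0],"claw": 0.005}
    - {"dp": [0,0.0018,-0.005],"rotation": [0,0,0],"claw": 0.005}
    - {"dp": [0,0.0019,-0.0049],"rotation": [0,0,0],"claw": 0.005}

```text
t: 15.73
position: [515.6, -59.9, 165.4]
tool_rot: [0.783, 0.623, -0.001, -0.001]
force: [-6.5, -1.3, -1.8]
gripper_width: 12.8
grip_force: 34.2
```

>>> play_rows:
  increments:
    - {"dp": [0,0.0021,-0.0049],"rotation": [0,0,0],"claw": 0.005}
    - {"dp": [0,0.0022,-0.0048],"rotation": [0,0,0],"claw": 0.005}
    - {"dp": [0,0.0023,-0.0048],"rotation": [0,0,0],"claw": 0.005}
    - {"dp": [0,0.0024,-0.0047],"rotation": [0,0,0],"claw": 0.005}
    - {"dp": [0,0.0025,-0.0047],"rotation": [0,0,0],"claw": 0.005}
    - {"dp": [0,0.0026,-0.0046],"rotation": [0,0,0],"claw": 0.005}
    - {"dp": [0,0.0028,-0.0045],"rotation": [0,0,0],"claw": 0.005}
    - {"dp": [0,0.0029,-0.0045],"rotation": [0,0,0],"claw": 0.005}

```text
t: 16.4
position: [533.3, -64.1, 203.1]
tool_rot: [0.783, 0.623, -0.002, -0.002]
force: [-11.7, -0.0, 1.9]
gripper_width: 12.6
grip_force: 34.2
```

```bash
python3 -c "
from h import *
st()"
```

```text
16.4 [533.3 -64.1 203.1] tilt [-0.006  0.001 -1.   ] F [-11.7  -0.    1.9] M [ 0.04  2.24 -0.04] 12.623032250735752 34.205935299396515
radial -187.730362194321 z 122.05397713075473 R 223.9193207899795 theta 0.5764847132440957 lat 0.14088526063768825
```

Following the arc with about 11 N of inward push, so I'll ease outward slightly as I continue.

>>> play_rows:
  increments:
    - {"dp": [0,0.0027,-0.0045],"rotation": [0,0,0],"claw": 0.005}
    - {"dp": [0,0.0028,-0.0044],"rotation": [0,0,0],"claw": 0.005}
    - {"dp": [0,0.0029,-0.0044],"rotation": [0,0,0],"claw": 0.005}
    - {"dp": [0,0.003,-0.0043],"rotation": [0,0,0],"claw": 0.005}
    - {"dp": [0,0.0031,-0.0042],"rotation": [0,0,0],"claw": 0.005}
    - {"dp": [0,0.0033,-0.0041],"rotation": [0,0,0],"claw": 0.005}
    - {"dp": [0,0.0034,-0.004],"rotation": [0,0,0],"claw": 0.005}
    - {"dp": [0,0.0035,-0.0039],"rotation": [0,0,0],"claw": 0.005}

```text
t: 17.07
position: [558.4, -70.0, 237.9]
tool_rot: [0.783, 0.623, -0.001, -0.001]
force: [-10.7, -0.4, 6.0]
gripper_width: 12.6
grip_force: 34.2
```

```bash
python3 -c "
from h import *
st()"
```

```text
17.07 [558.4 -70.  237.9] tilt [-0.003 -0.    -1.   ] F [-10.7  -0.4   6. ] M [ 0.01  2.08 -0.03] 12.616894789866832 34.205397963523865
radial -162.0800815340059 z 156.90221719909516 R 225.58426051491722 theta 0.7691671385057428 lat 0.028731770270447043
```

>>> play_rows:
  increments:
    - {"dp": [0,-0.0006,-0.0005],"rotation": [0,0,0],"claw": 0.005}
    - {"dp": [0,-0.0006,-0.0005],"rotation": [0,0,0],"claw": 0.005}
    - {"dp": [0,-0.0005,-0.0005],"rotation": [0,0,0],"claw": 0.005}
    - {"dp": [0,-0.0005,-0.0005],"rotation": [0,0,0],"claw": 0.005}
    - {"dp": [0,0,0],"rotation": [0,0,0],"claw": 0.005}
    - {"dp": [0,0,0],"rotation": [0,0,0],"claw": 0.005}
    - {"dp": [0,0,0],"rotation": [0,0,0],"claw": 0.005}
    - {"dp": [0,0,0],"rotation": [0,0,0],"claw": 0.005}

```text
t: 17.73
position: [558.4, -70.0, 238.3]
tool_rot: [0.783, 0.622, 0.0, 0.0]
force: [4.0, -3.7, -6.5]
gripper_width: 12.4
grip_force: 34.1
```

```bash
python3 - <<'E'
from h import *
st()
f=imaging.grab_frame("scene");w=imaging.grab_frame("wrist")
a=cv2.resize(f[170:380,180:380],(571,600),interpolation=cv2.INTER_CUBIC)
cv2.imwrite("pics/s6.png",a);cv2.imwrite("pics/w6.png",w)
E
```

```text
17.73 [558.4 -70.  238.3] tilt [ 0.001 -0.    -1.   ] F [ 4.  -3.7 -6.5] M [-0.59 -0.36 -0.05] 12.36641426474348 34.079570174217224
radial -162.07721936627976 z 157.26919740119638 R 225.83760866764783 theta 0.7703434814858687 lat 0.03197062167553355
```

View pics/s6.png

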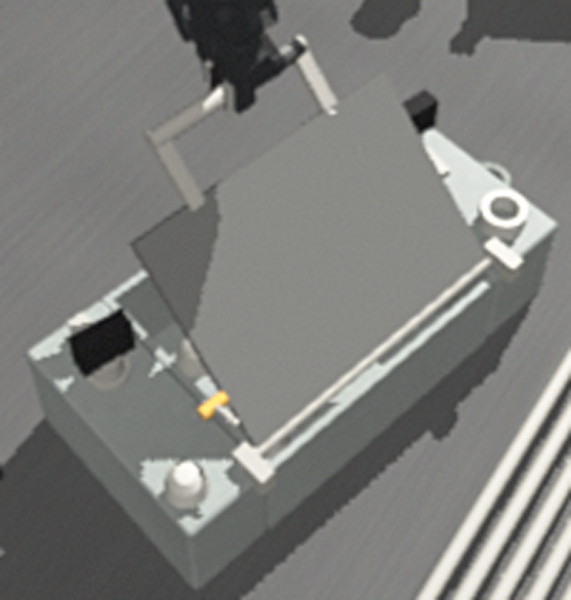

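The scene view shows the hood raised and held, with bar corners near (153,137) and (305,45) and the plate's front corners near (133,243) and (388,76). I'll fit the hood angle from these.

```bash
cat >> h.py <<'E'
def fit(obs):  # obs list of (img uv,(radius,y))
    p=imaging.camera_params("scene")
    def f(x):
        pts=np.array([M(P,(80-r*np.cos(x[0]),y,100+r*np.sin(x[0]))) for _,(r,y) in obs])
        u=cv2.projectPoints(pts,p['rvec'],p['tvec'],np.array([[p['fx'],0,p['cx']],[0,p['fy'],p['cy']],[0,0,1]]),None)[0][:,0]
        return (u+np.array(x[1:3])-np.array([o for o,_ in obs])).ravel()
    for x0,g in (([.75],lambda t:f([t[0],0,0])),([.75,0,0],f)):
        r=least_squares(g,x0); print(r.x.round(3),r.fun.round(1))
E
python3 - <<'E'
from h import *
c=lambda u,v:(180+u/2.857,170+v/2.857)
fit([(c(155,137),(220,-68)),(c(303,44),(220,68)),(c(133,243),(170,-118)),(c(388,76),(170,118))])
E
```

```text
[0.768] [ 0.4  1.1  0.1 -0.1  0.7  0.  -1.4 -2.1]
[ 0.774 -0.187  0.313] [ 0.5  1.3  0.2  0.2  0.7  0.3 -1.3 -1.9]
```

The camera gives 0.77 rad and the kinematics 0.770. I'll continue to about 1.165 rad.

```bash
python3 -c "
from h import *
a=arc(.77,1.165,16)*1.01;print(a.round(4).tolist())"
```

```text
[[0.0038, -0.0039], [0.0039, -0.0038], [0.004, -0.0037], [0.0041, -0.0036], [0.0042, -0.0035], [0.0043, -0.0034], [0.0044, -0.0032], [0.0044, -0.0031], [0.0045, -0.003], [0.0046, -0.0029], [0.0047, -0.0028], [0.0047, -0.0027], [0.0048, -0.0026], [0.0048, -0.0024], [0.0049, -0.0023], [0.005, -0.0022]]
```

>>> play_rows:
  increments:
    - {"dp": [0,0.0038,-0.0039],"rotation": [0,0,0],"claw": 0.005}
    - {"dp": [0,0.0039,-0.0038],"rotation": [0,0,0],"claw": 0.005}
    - {"dp": [0,0.004,-0.0037],"rotation": [0,0,0],"claw": 0.005}
    - {"dp": [0,0.0041,-0.0036],"rotation": [0,0,0],"claw": 0.005}
    - {"dp": [0,0.0042,-0.0035],"rotation": [0,0,0],"claw": 0.005}
    - {"dp": [0,0.0043,-0.0034],"rotation": [0,0,0],"claw": 0.005}
    - {"dp": [0,0.0044,-0.0032],"rotation": [0,0,0],"claw": 0.005}
    - {"dp": [0,0.0044,-0.0031],"rotation": [0,0,0],"claw": 0.005}

```text
t: 18.5
position: [589.8, -77.3, 267.9]
tool_rot: [0.783, 0.622, -0.0, -0.0]
force: [-2.8, -3.6, 0.4]
gripper_width: 12.4
grip_force: 34.6
```

```bash
python3 -c "
from h import *
st()"
```

```text
18.5 [589.8 -77.3 267.9] tilt [-0.001 -0.001 -1.   ] F [-2.8 -3.6  0.4] M [-0.57  0.83  0.03] 12.423523687010865 34.62779402732849
radial -129.82225173233445 z 186.91780502297053 R 227.57873995489746 theta 0.9637429020194282 lat -0.03188942306897147
```

>>> play_rows:
  increments:
    - {"dp": [0,0.0045,-0.003],"rotation": [0,0,0],"claw": 0.005}
    - {"dp": [0,0.0046,-0.003],"rotation": [0,0,0],"claw": 0.005}
    - {"dp": [0,0.0046,-0.0029],"rotation": [0,0,0],"claw": 0.005}
    - {"dp": [0,0.0047,-0.0028],"rotation": [0,0,0],"claw": 0.005}
    - {"dp": [0,0.0048,-0.0027],"rotation": [0,0,0],"claw": 0.005}
    - {"dp": [0,0.0048,-0.0025],"rotation": [0,0,0],"claw": 0.005}
    - {"dp": [0,0.0049,-0.0024],"rotation": [0,0,0],"claw": 0.005}
    - {"dp": [0,0.005,-0.0023],"rotation": [0,0,0],"claw": 0.005}

```text
t: 19.17
position: [627.5, -85.9, 290.2]
tool_rot: [0.783, 0.622, 0.0, 0.001]
force: [0.4, -4.6, -1.4]
gripper_width: 12.6
grip_force: 35.9
```

```bash
python3 -c "
from h import *
st()"
```

```text
19.17 [627.5 -85.9 290.2] tilt [ 0.002 -0.001 -1.   ] F [ 0.4 -4.6 -1.4] M [-0.79  0.13 -0.06] 12.57025925851727 35.86155831813812
radial -91.24802577568704 z 209.15955333611174 R 228.1971098846833 theta 1.1594268283783489 lat 0.062285254708541515
```

>>> play_rows:
  increments:
    - {"dp": [0,0.0035,-0.0014],"rotation": [0,0,0],"claw": 0.005}
    - {"dp": [0,0.003,-0.0012],"rotation": [0,0,0],"claw": 0.005}
    - {"dp": [0,0.0025,-0.001],"rotation": [0,0,0],"claw": 0.005}
    - {"dp": [0,0.0015,-0.0005],"rotation": [0,0,0],"claw": 0.005}
    - {"dp": [0,0,0],"rotation": [0,0,0],"claw": 0.005}
    - {"dp": [0,0,0],"rotation": [0,0,0],"claw": 0.005}
    - {"dp": [0,0,0],"rotation": [0,0,0],"claw": 0.005}
    - {"dp": [0,0,0],"rotation": [0,0,0],"claw": 0.005}

```text
t: 19.83
position: [637.8, -88.4, 294.2]
tool_rot: [0.783, 0.622, 0.001, 0.001]
force: [-3.4, -4.2, 5.6]
gripper_width: 12.7
grip_force: 36.7
```

```bash
python3 -c "
from h import *
st(); print(arc(1.2,.79,24).tolist())"
```

```text
19.83 [637.8 -88.4 294.2] tilt [ 0.002 -0.001 -1.   ] F [-3.4 -4.2  5.6] M [-0.57  0.73 -0.08] 12.746902715667126 36.69760823249817
radial -80.6528281554046 z 213.23441303419037 R 227.97761642648368 theta 1.2091920618919836 lat 0.02172714575737089
[[-0.0035, 0.0014], [-0.0035, 0.0015], [-0.0034, 0.0015], [-0.0034, 0.0016], [-0.0034, 0.0016], [-0.0034, 0.0017], [-0.0033, 0.0017], [-0.0033, 0.0018], [-0.0033, 0.0019], [-0.0032, 0.0019], [-0.0032, 0.002], [-0.0032, 0.002], [-0.0031, 0.0021], [-0.0031, 0.0021], [-0.0031, 0.0022], [-0.003, 0.0022], [-0.003, 0.0023], [-0.0029, 0.0023], [-0.0029, 0.0024], [-0.0029, 0.0024], [-0.0028, 0.0025], [-0.0028, 0.0025], [-0.0027, 0.0026], [-0.0027, 0.0026]]
```

About 14° past balance. Easing back.

>>> play_rows:
  increments:
    - {"dp": [0,-0.0035,0.0014],"rotation": [0,0,0],"claw": 0.005}
    - {"dp": [0,-0.0035,0.0015],"rotation": [0,0,0],"claw": 0.005}
    - {"dp": [0,-0.0035,0.0015],"rotation": [0,0,0],"claw": 0.005}
    - {"dp": [0,-0.0035,0.0016],"rotation": [0,0,0],"claw": 0.005}
    - {"dp": [0,-0.0035,0.0017],"rotation": [0,0,0],"claw": 0.005}
    - {"dp": [0,-0.0034,0.0017],"rotation": [0,0,0],"claw": 0.005}
    - {"dp": [0,-0.0034,0.0018],"rotation": [0,0,0],"claw": 0.005}
    - {"dp": [0,-0.0034,0.0018],"rotation": [0,0,0],"claw": 0.005}

```text
t: 20.5
position: [610.7, -81.9, 280.3]
tool_rot: [0.783, 0.622, 0.001, 0.001]
force: [-0.8, -4.8, 5.8]
gripper_width: 12.8
grip_force: 37.3
```

>>> play_rows:
  increments:
    - {"dp": [0,-0.0034,0.0019],"rotation": [0,0,0],"claw": 0.005}
    - {"dp": [0,-0.0033,0.002],"rotation": [0,0,0],"claw": 0.005}
    - {"dp": [0,-0.0033,0.002],"rotation": [0,0,0],"claw": 0.005}
    - {"dp": [0,-0.0033,0.0021],"rotation": [0,0,0],"claw": 0.005}
    - {"dp": [0,-0.0032,0.0021],"rotation": [0,0,0],"claw": 0.005}
    - {"dp": [0,-0.0032,0.0022],"rotation": [0,0,0],"claw": 0.005}
    - {"dp": [0,-0.0032,0.0022],"rotation": [0,0,0],"claw": 0.005}
    - {"dp": [0,-0.0031,0.0023],"rotation": [0,0,0],"claw": 0.005}

```text
t: 21.17
position: [584.6, -75.8, 262.0]
tool_rot: [0.783, 0.622, -0.0, -0.0]
force: [0.5, -4.4, -0.8]
gripper_width: 12.5
grip_force: 37.3
```

```bash
python3 -c "
from h import *
st()"
```

```text
21.17 [584.6 -75.8 262. ] tilt [-0.  0. -1.] F [ 0.5 -4.4 -0.8] M [-0.79 -0.43 -0.03] 12.489167788126647 37.297314405441284
radial -135.25167895815585 z 181.00137903279892 R 225.95246374575117 theta 0.9290632202382436 lat 0.2932252875732644
```

>>> play_rows:
  increments:
    - {"dp": [0,-0.0038,0.0029],"rotation": [0,0,0],"claw": 0.005}
    - {"dp": [0,-0.0037,0.003],"rotation": [0,0,0],"claw": 0.005}
    - {"dp": [0,-0.0037,0.0031],"rotation": [0,0,0],"claw": 0.005}
    - {"dp": [0,-0.0036,0.0031],"rotation": [0,0,0],"claw": 0.005}
    - {"dp": [0,-0.0035,0.0031],"rotation": [0,0,0],"claw": 0.005}
    - {"dp": [0,-0.003,0.0028],"rotation": [0,0,0],"claw": 0.005}
    - {"dp": [0,-0.0018,0.0016],"rotation": [0,0,0],"claw": 0.005}
    - {"dp": [0,-0.0004,0.0004],"rotation": [0,0,0],"claw": 0.005}

```text
t: 21.83
position: [561.7, -70.4, 241.9]
tool_rot: [0.783, 0.622, -0.0, -0.0]
force: [1.2, -2.5, -2.7]
gripper_width: 12.4
grip_force: 36.3
```

>>> play_rows:
  increments:
    - {"dp": [0,0,0],"rotation": [0,0,0],"claw": 0.005}
    - {"dp": [0,0,0],"rotation": [0,0,0],"claw": 0.005}
    - {"dp": [0,0,0],"rotation": [0,0,0],"claw": 0.005}
    - {"dp": [0,0,0],"rotation": [0,0,0],"claw": 0.005}
    - {"dp": [0,0,0],"rotation": [0,0,0],"claw": 0.005}
    - {"dp": [0,0,0],"rotation": [0,0,0],"claw": 0.005}
    - {"dp": [0,0,0],"rotation": [0,0,0],"claw": 0.005}
    - {"dp": [0,0,0],"rotation": [0,0,0],"claw": 0.005}

```text
t: 22.5
position: [562.3, -70.5, 242.6]
tool_rot: [0.783, 0.622, 0.0, 0.0]
force: [3.2, -2.9, -3.9]
gripper_width: 12.7
grip_force: 36.2
```

```bash
python3 - <<'E'
from h import *
st()
f=imaging.grab_frame("scene")
cv2.imwrite("pics/s7.png",cv2.resize(f[170:380,180:380],(571,600),interpolation=cv2.INTER_CUBIC))
E
```

```text
22.5 [562.3 -70.5 242.6] tilt [ 0.  0. -1.] F [ 3.2 -2.9 -3.9] M [-0.5  -0.65 -0.08] 12.685266840899079 36.16263806819916
radial -158.23848240606193 z 161.58966272741623 R 226.16506453149148 theta 0.7958758456732219 lat 0.38740785804014877
```

View pics/s7.png

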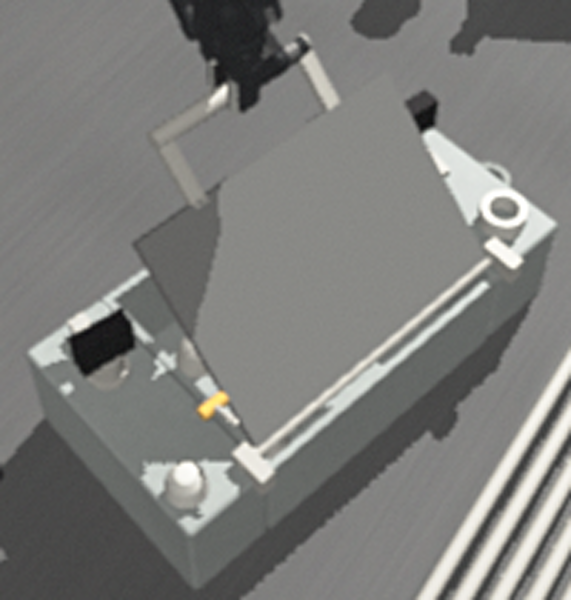

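The view shows the hood held at about 0.79 rad (about 9° under balance), slightly above the earlier 0.77 picture, with the burrs in place and the bar still in the fingers. Handing in.

```bash
python3 -c "
from station import manip
print(manip.sign_off())"
```

```text
the job is handed in; nothing more can be done
None
```

I undid both knobs to their end stops with the hood down, raised the hood about 14° past its balance point, and eased it back; the fingers hold it about 9° below balance, and the job is handed in at about 22.5 s (no verdict was returned).

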